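# Close the pod bin with its inner lid and take the outer lid off it

## Robot

A 6-joint arm with a two-finger parallel gripper is mounted at the origin on a cart in front of the work surface, level with it; the furniture and walls round the work are solid. World frame = base frame: x ahead of the robot, y to its left, z up, the work surface at z = 0. Lengths are in m, angles in rad, forces in N, time in s.
With the tool pointing down it reaches from about 0.425 to 0.95 m from the base axis. Payload 3.5 kg.
Tool frame: the origin (TCP) lies midway between the tips of the shut fingers; the grasp point (between the pads) lies 19 mm behind it; z points along the fingers, y is the line along which they close (so a half turn about z gives the same grasp; the last joint's range is limited). The gripper opens to 85 mm and grips with 20 to 120 N. Pads are 22 mm wide; open, the fingers measure 114 mm over their backs; the gripper's body (76 mm by 85 mm) begins 54 mm behind the grasp point. The pads swing forward as they close: fully open they stand 13 mm farther back than shut.
Start: joints at [-1.435, 0.286, 1.577, -0, 1.279, -0.15], TCP at [0.19, -0.648, 0.206] pointing down, gripper open.
Joint ranges: [-2.77, 2.77], [-0.9, 2.22], [0.21, 2.48], [-1.53, 4.67], [0.24, 2.81], [-2.84, 2.84]. Speed limits (rad/s): [2.79, 2.79, 3.14, 3.14, 3.14, 3.14].

## Interface

Orientations are given as a unit quaternion [x, y, z, w].
In Python, from plant import ctrl gives the robot as it stands.
- The arm moves only by the tool send_rows, never from a script. Its argument "series" is a list that holds one entry, the list of rows, each a list of 7 numbers: the shift along the tool's x, y, z in cm, then the turn, a rotation vector about the tool's x, y, z in rad, then the opening, from -1 (shut) to 1 (fully open). In form: [[[x, y, z, rx, ry, rz, jaw], ...]]. A call has 1 to 10 rows; each row shifts and turns the commanded pose from where the row before left it, along the tool's axes as they then stand; what a row does not reach is not made up. A row lasts 1/8 s, in which the tool goes at most 62.5 mm and 10.7 degrees, less where a joint would pass 70% of its speed; a pose out of reach is approached as far as the arm can. A call is refused whole if a number of a shift passes 6.25 or a number of a turn 0.188, either way. A call with a gripper value outside its range is refused whole. The fingers move at their own pace and stop on an object; "force" is the grip in N (left out, the last holds). Time passes only in rows, so rows that do not move let the fingers close. It gives the time, the measured TCP pose, the force, the opening and the grip force at its end, in the units of the state.
- ctrl.get_state(): the state, without advancing time (a new reading comes with each control period).
- ctrl.read_camera(name): name is "scene" or "top"; returns a dict with "img" (420x560x3 uint8, red, green, blue), "fx", "fy", "cx", "cy" (pixels), "R" (3x3) and "t" (3): a world point X has camera coordinates R X + t. Camera axes: x right, y down, z forward; pixel columns grow to the right and rows downward; lengths in m; the calibration is good to about 2 mm. A picture is of the moment at which its call begins. There is no depth.
- ctrl.sign_off(): hands the job in; it is judged then, once.
The state is a dict: "time": time; "qpos": joint angles; "dq": joint speeds; "joint_efforts": joint torques, N m; "eef_pos": TCP position; "tcp_rot": TCP orientation; "contact_force": force on the tool from outside, world axes, zero at the start; "wrist_torque": the same for the moment, N m; "opening": opening from 0.0 (shut) to 1.0 (fully open); "finger_force": force on a finger pad.
Only numpy, scipy, OpenCV 4.12 (cv2) and the standard library are available. Lean on these libraries where they do the work, as an engineer would, in place of code of your own. Each camera call takes 0.05 s, during which the arm holds its last target. There are 200 camera calls.

## Task

Close up the coffee-pod bin: first push its open front hatch shut until it snaps home on its catch. Then pick up the nested pair of washed lids by the inner lid's square stem and lower the pair together onto the bin's neck, let go so that the inner lid sits fully home, and then lift the outer lid alone off by its round collar, leaving the inner lid seated and undisturbed; never part the lids anywhere else. Finish while holding the outer lid still and level in the gripper, entirely above the top of the stem, and leave the other things on the worktop where they are.

Things in the scene. Friction and masses are not known exactly. Their poses are not given: they have to be found in the camera images.
- pod_bin: White box-shaped coffee-pod bin, fixed, 110 (x, depth) x 130 (y, width) mm, box top 100 mm high; in the middle of its top a round steel neck (outer diameter 86, bore 76, rim 108 mm above the worktop). Origin: centre of its underside; x points from its front to its back, so the hatch is on its -x face; z up.
- bin_mouth (a point): Centre of the rim of the bin's round neck, 108 mm above the worktop. The inner lid's flange comes to rest on this rim.
- hatch (a joint): Angle (rad) of the bin's front hatch: 0 shut, grows as its free edge swings out to the bin's -x; starts 0.35 to 0.7, limit 1.2. Upright plate 72 mm wide, 8 thick, 14 to 88 mm above the worktop, plus an 8 mm tab at the free edge. Stays where left. A sprung catch resists below 0.15 rad; 4 to 8 N near the free edge takes it past 0.06 rad, then it snaps to 0.
- hatch_hinge (a point): Fixed point on the hatch's vertical hinge axis, at the hatch's left edge seen from the robot (bin's +y side), at half its height and in the middle of its thickness; in the bin's frame at (-59.5, +36, 51) mm. Its axes are those of the bin.
- hatch_push (a point): Point on the hatch's outer face, 50 mm from the hinge axis and 61 mm above the worktop: a good place to push. It moves with the hatch; its -x axis is the outward normal of the face.
- inner_lid: Inner lid, bare aluminium, 0.16 kg. Origin: centre of its underside. Plug 12 mm deep (diameter 68, at the bottom 60), flange of diameter 90 from 12 to 17 mm, upright square stem 16 x 16 mm (sides along x and y), top at 74 mm. Starts on the worktop on its plug, under the outer lid. Seated in the bin, its flange lies on the rim, its origin 12 mm below point bin_mouth.
- outer_lid: Outer lid, bare aluminium, 0.12 kg, lying loose on the inner lid's flange. Origin: centre of its lower edge, 7 mm above the inner lid's while nested. Diameter 104; skirt 10 mm deep; plate 10 to 15 mm; round collar, outer diameter 40, up to 39 mm; hole 27 wide through which the inner stem stands 28 mm out. Lifting the stem carries both lids, the collar only this one.
- drops_bottle: Bystander: small brown bottle with white cap, 32 x 32 x 63 mm, origin under its centre.
- charger: Bystander: white plug-in charger, 42 x 42 x 46 mm, origin under its centre.
- spice_jar: Bystander: spice jar with red cap, 45 x 45 x 106 mm, origin under its centre.
- gummy_jar: Bystander: round jar with white cap, 78 x 79 x 96 mm, origin under its centre.
- tealight: Bystander: tealight in an aluminium cup, 38 x 38 x 15 mm, origin under its centre.

How it is judged:
By the outcome, as a careful person would: the job done as asked, in the order asked, and still so for the second after the job is handed in, while the arm keeps its last pose, push and grip.
It also fails if it takes over 61 s, if anything falls off the work surface, if the arm or the gripper's body presses on something with over 40 N, if the wrist force passes 120 N, or if a joint passes its speed limit or range.

## Working session

There is one attempt and no reset: what is moved stays moved. The work goes in short steps, Python scripts to look and compute and a tool call to move; the robot and the scene stay as the last step left them, time stands still between calls to the robot, and variables do not carry over. Pictures are saved under pics/ and viewed, at most 10 in all, crops included, and the job is handed in when it is done.

Besides the shell and the picture viewer there is one more tool, called after ">>>" by a JSON object that holds its "op" and its "data", one argument or row to a line. send_rows: Moves the arm, as the interface text tells. Its arguments: {"type":"object","properties":{"series":{"type":"array"},"force":{"type":"number"}},"required":["series"]}

```bash
mkdir -p pics; ls; python3 - <<'E'
from plant import ctrl
import cv2,numpy as np
for n in("scene","top"):
    c=ctrl.read_camera(n); cv2.imwrite(f"pics/{n}0.png",c["img"][:,:,::-1])
    print(n,c["fx"],c["fy"],c["cx"],c["cy"],np.round(c["R"],4).tolist(),np.round(c["t"],4).tolist(), np.round(-np.array(c["R"]).T@c["t"],3))
s=ctrl.get_state();print(s)
E
```

```text
pics
scene 539.7241615213744 539.7241615213744 282.5014175102437 206.9850190384317 [[0.4503, -0.8929, -0.0003], [-0.3898, -0.1964, -0.8997], [0.8033, 0.4053, -0.4365]] [-0.1823, 0.3018, 0.6885] [-0.353 -0.382  0.572]
top 470.9925499596441 470.9925499596441 280.59897071818204 211.56682753679777 [[-0.0298, -0.9994, 0.0167], [-0.998, 0.0288, -0.0569], [0.0564, -0.0183, -0.9982]] [0.0642, 0.4778, 1.1539] [0.414 0.072 1.178]
{'time': 0.1, 'qpos': array([-1.43497152e+00,  2.87106061e-01,  1.57801793e+00, -1.57437440e-05,
        1.27859650e+00, -1.50000662e-01]), 'dq': array([ 0.00214919, -0.00182853, -0.00350702,  0.00148869,  0.00226598,
        0.00026447]), 'joint_efforts': array([ 1.07225584e-03, -4.07294333e+01, -2.93698043e+01, -1.01840239e-04,
        3.40276194e-03,  5.49804341e-06]), 'eef_pos': array([ 0.19025211, -0.64696553,  0.20477309]), 'tcp_rot': array([ 9.89804460e-01,  1.42428927e-01,  5.32223137e-09, -1.06394605e-03]), 'contact_force': array([-0.55435469,  0.01901413,  0.05928291]), 'wrist_torque': array([ 0.01597694,  0.04236096, -0.02694451]), 'finger_force': 0.0, 'opening': 1.0008431439066772}
```

View pics/scene0.png

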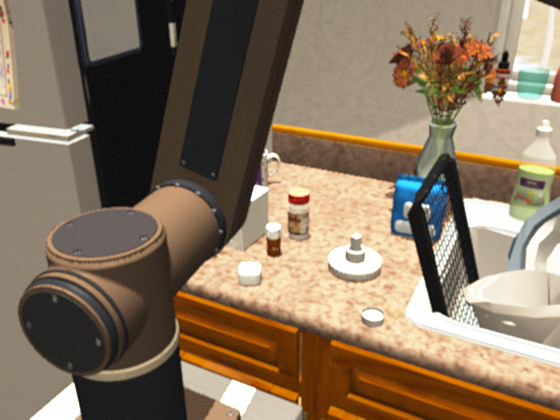

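View pics/top0.png

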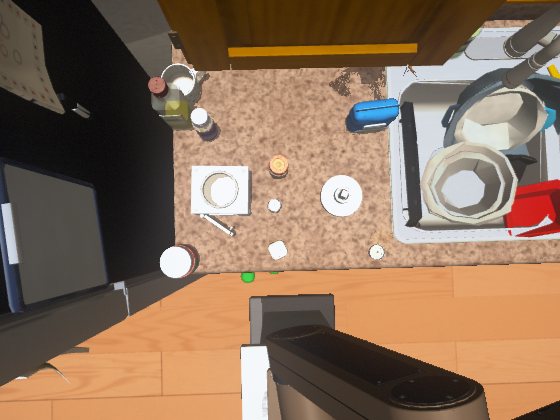

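The scene view shows the lids at about (355,262), with the bin partly hidden by the arm. In the top view the bin neck is at about (220,190), the open hatch at (217,224) and the lid stem at (342,194). The bottle is at (275,206), the spice jar at (278,165), the charger at (278,249), the tealight at (376,252) and the gummy jar at (178,260).

```bash
python3 - <<'E'
import cv2
i=cv2.imread("pics/top0.png")[150:250,180:380]
cv2.imwrite("pics/crop0.png",cv2.resize(i,None,fx=4,fy=4,interpolation=cv2.INTER_CUBIC))
E
```

```text
(no output)
```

View pics/crop0.png

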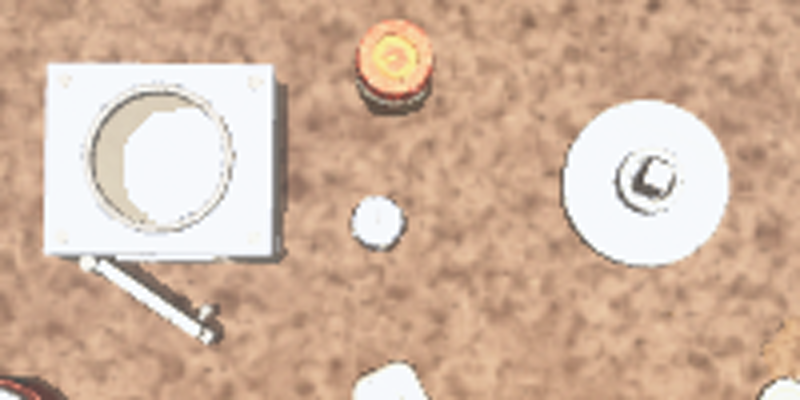

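```bash
cat > h.py <<'E'
import numpy as np, cv2
from scipy.spatial.transform import Rotation as Ro
def back(c,u,v,z):
    R=np.array(c["R"]);o=-R.T@np.array(c["t"]);d=R.T@np.array([(u-c["cx"])/c["fx"],(v-c["cy"])/c["fy"],1])
    return o+d*(z-o[2])/d[2]
def proj(c,X):
    p=np.array(c["R"])@np.array(X)+c["t"];return c["fx"]*p[0]/p[2]+c["cx"],c["fy"]*p[1]/p[2]+c["cy"]
E
python3 - <<'E'
from h import *
from plant import ctrl
c=ctrl.read_camera("top")
np.set_printoptions(precision=4,suppress=True)
for n,x,y,z in [("c00",46,65,.1),("c10",274,65,.1),("c11",275,256,.1),("c01",43,254,.1),("neck",162,160,.108),("disc",646,182,.022),("stemtop",656,176,.074),("collar",648,181,.046),("hinge",89,263,.088),("edge",208,335,.088),("tab",210,311,.088),("bottle",378,221,.063),("spice",395,57,.106),("chargerL",395,362,.046)]:
    u=(x+.5)/4-.5+180;v=(y+.5)/4-.5+150
    print(n,back(c,u,v,z))
for n,u,v,z in [("charger",278,249,.046),("tea",376,252,.015),("gum",176,261,.096)]:print(n,back(c,u,v,z))
s=c=ctrl.read_camera("scene")
for n,u,v,z in [("stemtop scene",355.5,239,.074),("disc scene",355,261,.022),("bottle",274,230,.063)]:print(n,back(s,u,v,z))
cv2.imwrite("pics/crops.png",cv2.resize(s["img"][220:290,310:400,::-1],None,fx=8,fy=8,interpolation=cv2.INTER_CUBIC))
i=ctrl.read_camera("top")["img"][180:210,325:360,::-1]
cv2.imwrite("pics/cropt.png",np.hstack([cv2.resize(i,(640,560),interpolation=cv2.INTER_CUBIC)]))
E
```

```text
c00 [0.5856 0.2542 0.1   ]
c10 [0.5821 0.1234 0.1   ]
c11 [0.472  0.1256 0.1   ]
c01 [0.477 0.258 0.1  ]
neck [0.5281 0.1881 0.108 ]
disc [ 0.5153 -0.1003  0.022 ]
stemtop [ 0.5141 -0.0986  0.074 ]
collar [ 0.5138 -0.098   0.046 ]
hinge [0.4717 0.2336 0.088 ]
edge [0.4281 0.166  0.088 ]
tab [0.4419 0.1646 0.088 ]
bottle [0.493  0.0659 0.063 ]
spice [0.5839 0.0537 0.106 ]
chargerL [0.4092 0.0581 0.046 ]
charger [0.388  0.0597 0.046 ]
tea [ 0.3726 -0.1824  0.015 ]
gum [0.3689 0.2934 0.096 ]
stemtop scene [ 0.5018 -0.1051  0.074 ]
disc scene [ 0.5082 -0.105   0.022 ]
bottle [0.4824 0.0581 0.063 ]
```

View pics/cropt.png

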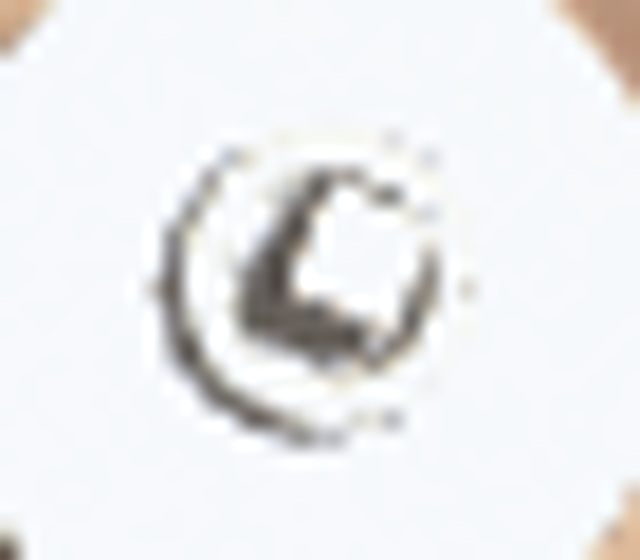

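View pics/crops.png

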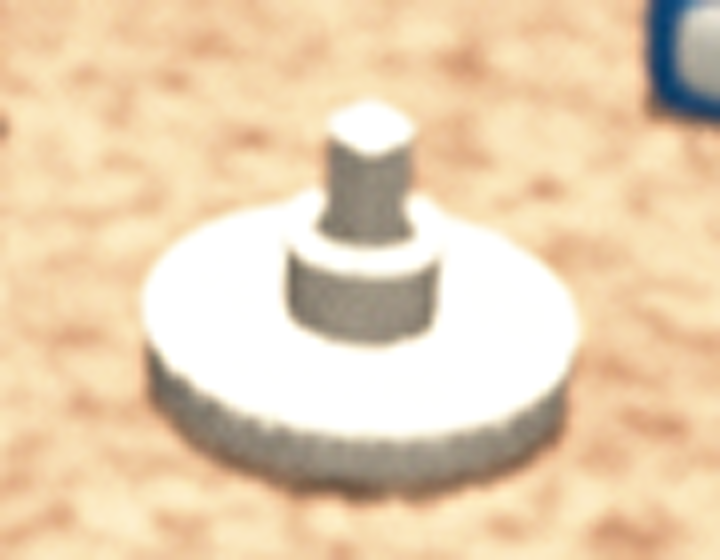

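```bash
python3 - <<'E'
from h import *
from plant import ctrl
np.set_printoptions(precision=4,suppress=True)
s=ctrl.read_camera("scene")
f=lambda x,y,z:back(s,(x+.5)/8-.5+310,(y+.5)/8-.5+220,z)
P=[f(x,y,.074) for x,y in[(329,126),(370,100),(414,128),(373,153)]]
print(np.array(P),np.mean(P,0)); 
for a,b in((0,1),(1,2),(2,3),(3,0)):
    d=P[b]-P[a];print(np.linalg.norm(d),np.degrees(np.arctan2(d[1],d[0])))
print("disc",f(361,320,.022),"L",f(143,310,.022),"R",f(580,330,.022))
t=ctrl.read_camera("top")
g=lambda x,y,z:back(t,(x+.5)/640*35-.5+325,(y+.5)/560*30-.5+180,z)
P=[g(x,y,.074) for x,y in[(325,172),(437,215),(385,355),(280,315)]]
print(np.array(P),np.mean(P,0))
for a,b in((0,1),(1,2),(2,3),(3,0)):
    d=P[b]-P[a];print(np.linalg.norm(d),np.degrees(np.arctan2(d[1],d[0])))
# predicted hatch geometry from neck estimate
st=ctrl.get_state();print(st["time"])
# detect disc in the top image
im=t["img"].astype(int); m=(im.min(2)>200).astype(np.uint8)
n,l,S,C=cv2.connectedComponentsWithStats(m[140:280,300:385])
for k in range(1,n):
    if S[k,4]>150: print(S[k],C[k]+[300,140],back(t,C[k][0]+300,C[k][1]+140,.022))
E
```

```text
[[ 0.5112 -0.092   0.074 ]
 [ 0.5279 -0.0963  0.074 ]
 [ 0.5194 -0.1104  0.074 ]
 [ 0.5035 -0.1058  0.074 ]] [ 0.5155 -0.1011  0.074 ]
0.017231854267603382 -14.477053649450205
0.01648319199637903 -121.05937780760297
0.01657939014972441 163.9756556396247
0.01587418213322227 60.75773339531249
disc [ 0.513  -0.1026  0.022 ] L [ 0.4935 -0.0535  0.022 ] R [ 0.5325 -0.1515  0.022 ]
[[ 0.5258 -0.0959  0.074 ]
 [ 0.5199 -0.1102  0.074 ]
 [ 0.5023 -0.1028  0.074 ]
 [ 0.5078 -0.0894  0.074 ]] [ 0.5139 -0.0996  0.074 ]
0.015433531816019455 -112.3246365087326
0.01904402920528453 157.15642999579208
0.014440611812293013 67.82721500488165
0.01909915218113011 -19.86248251967673
0.35
[  21   35   41   41 1247] [341.1588 195.2702] [ 0.5149 -0.1004  0.022 ]
```

```bash
cat >> h.py <<'E'
def down(yaw_y):
    """tool pointing down, tool y at world yaw (deg)"""
    a=np.radians(yaw_y); y=np.array([np.cos(a),np.sin(a),0]); z=np.array([0,0,-1.])
    return np.column_stack([np.cross(y,z),y,z])
def plan(legs):
    """legs: (x,y,z,yaw_y,n); prints rows from the measured pose"""
    from plant import ctrl
    s=ctrl.get_state(); p=np.array(s["eef_pos"]); R=Ro.from_quat(s["tcp_rot"])
    print("t",s["time"],"p",p.round(4),"eul",np.degrees(np.arctan2(R.as_matrix()[1,1],R.as_matrix()[0,1])).round(1),"tilt",R.as_matrix()[:2,2].round(4),"F",np.round(s["contact_force"],1),"op",round(s["opening"],3),"ff",round(s["finger_force"],1),"q",np.round(s["qpos"],2))
    for x,y,z,yw,n in legs:
        T=Ro.from_matrix(down(yw)); rv=(R.inv()*T).as_rotvec(); st=(np.array([x,y,z])-p)/n
        for k in range(n):
            d=R.inv().apply(st)*100; print([float(v) for v in np.r_[d.round(2),(rv/n).round(3)]])
            R=R*Ro.from_rotvec(rv/n)
        p=np.array([x,y,z]);print("--")
E
python3 -c "
from h import *
plan([(.45,-.2,.2,-2,10),(.41,.185,.2,-2,8)])"
```

```text
t 0.35 p [ 0.1903 -0.6474  0.2057] eul -73.6 tilt [-0.0001  0.0006] F [0.3 0.7 0.1] op 1.002 ff 0.0 q [-1.43  0.29  1.58  0.    1.28 -0.15]
[3.75, -3.56, 0.06, -0.0, -0.0, -0.125]
[4.17, -3.06, 0.06, -0.0, -0.0, -0.125]
[4.52, -2.52, 0.06, -0.0, -0.0, -0.125]
[4.8, -1.94, 0.06, -0.0, -0.0, -0.125]
[5.0, -1.33, 0.06, -0.0, -0.0, -0.125]
[5.13, -0.69, 0.06, -0.0, -0.0, -0.125]
[5.17, -0.05, 0.06, -0.0, -0.0, -0.125]
[5.14, 0.6, 0.06, -0.0, -0.0, -0.125]
[5.02, 1.23, 0.06, -0.0, -0.0, -0.125]
[4.83, 1.85, 0.06, -0.0, -0.0, -0.125]
--
[4.79, -0.67, 0.0, -0.0, -0.0, 0.0]
[4.79, -0.67, 0.0, -0.0, -0.0, 0.0]
[4.79, -0.67, 0.0, -0.0, -0.0, 0.0]
[4.79, -0.67, 0.0, -0.0, -0.0, 0.0]
[4.79, -0.67, 0.0, -0.0, -0.0, 0.0]
[4.79, -0.67, 0.0, -0.0, -0.0, 0.0]
[4.79, -0.67, 0.0, -0.0, -0.0, 0.0]
[4.79, -0.67, 0.0, -0.0, -0.0, 0.0]
--
```

>>> {"op": "send_rows", "data": {
  "series": [
    [[3.75,-3.56,0.06,0,0,-0.125,-1],[4.17,-3.06,0.06,0,0,-0.125,-1],[4.52,-2.52,0.06,0,0,-0.125,-1],[4.8,-1.94,0.06,0,0,-0.125,-1],[5,-1.33,0.06,0,0,-0.125,-1],[5.13,-0.69,0.06,0,0,-0.125,-1],[5.17,-0.05,0.06,0,0,-0.125,-1],[5.14,0.6,0.06,0,0,-0.125,-1],[5.02,1.23,0.06,0,0,-0.125,-1],[4.83,1.85,0.06,0,0,-0.125,-1]]
  ],
  "force": 40
}}

```text
time: 1.6
eef_pos: [0.4507, -0.1987, 0.2004]
tcp_rot: [0.718, 0.696, 0.0, 0.001]
contact_force: [0.2, -0.4, 1.0]
opening: -0.001
finger_force: 0.0
```

>>> {"op": "send_rows", "data": {
  "series": [
    [[4.79,-0.67,0,0,0,0,-1],[4.79,-0.67,0,0,0,0,-1],[4.79,-0.67,0,0,0,0,-1],[4.79,-0.67,0,0,0,0,-1],[4.79,-0.67,0,0,0,0,-1],[4.79,-0.67,0,0,0,0,-1],[4.79,-0.67,0,0,0,0,-1],[4.79,-0.67,0,0,0,0,-1],[0,0,0,0,0,0,-1],[0,0,0,0,0,0,-1]]
  ]
}}

```text
time: 2.85
eef_pos: [0.4098, 0.1844, 0.2]
tcp_rot: [0.719, 0.695, -0.0, 0.0]
contact_force: [0.9, 0.5, 0.5]
opening: -0.001
finger_force: 0.0
```

```bash
python3 - <<'E'
from h import *
from plant import ctrl
plan([(.405,.185,.055,-2,4)])
a=ctrl.read_camera("scene");b=ctrl.read_camera("top")
i=np.hstack([a["img"][120:270,150:400],b["img"][140:290,160:310]])[:,:,::-1]
cv2.imwrite("pics/p1.png",cv2.resize(i,None,fx=2,fy=2,interpolation=cv2.INTER_CUBIC))
E
```

```text
t 2.85 p [0.4098 0.1844 0.2   ] eul -2.0 tilt [ 0.0001 -0.0006] F [0.9 0.5 0.5] op -0.001 ff 0.0 q [ 0.2  -0.23  2.11 -0.    1.26  0.23]
[0.01, -0.12, 3.63, 0.0, 0.0, 0.0]
[0.01, -0.12, 3.63, 0.0, 0.0, 0.0]
[0.01, -0.12, 3.63, 0.0, 0.0, 0.0]
[0.01, -0.12, 3.63, 0.0, 0.0, 0.0]
--
```

View pics/p1.png

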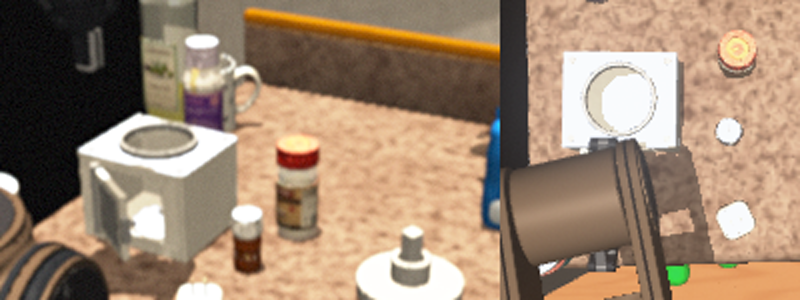

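>>> {"op": "send_rows", "data": {
  "series": [
    [[0,-1.5,0,0,0,0,-1],[0,0,3.63,0,0,0,-1],[0,0,3.63,0,0,0,-1],[0,0,3.63,0,0,0,-1],[0,0,3.63,0,0,0,-1],[0,0,0,0,0,0,-1],[0,0,0,0,0,0,-1]]
  ]
}}

```text
time: 3.82
eef_pos: [0.3956, 0.1851, 0.0562]
tcp_rot: [0.72, 0.694, 0.001, 0.001]
contact_force: [0.0, -0.4, -0.1]
opening: 0.004
finger_force: 0.0
```

```bash
python3 - <<'E'
from h import *
from plant import ctrl
plan([])
a=ctrl.read_camera("scene")
print("neck",back(a,229.3,190,.108),"stem",back(a,150+411.5/2,120+233/2,.074))
E
```

```text
t 3.825 p [0.3956 0.1851 0.0562] eul -2.0 tilt [0.0019 0.0004] F [ 0.  -0.4 -0.1] op 0.004 ff 0.0 q [ 0.2  -0.06  2.26  0.    0.94  0.24]
neck [0.52346562 0.18537648 0.108     ] stem [ 0.5111594  -0.10220102  0.074     ]
```

>>> {"op": "send_rows", "data": {
  "series": [
    [[0,0.8,0,0,0,0,-1],[0,0.8,0,0,0,0,-1],[0,0.8,0,0,0,0,-1],[0,0.6,0,0,0,0,-1],[0,0.6,0,0,0,0,-1],[0,0.3,0,0,0,0,-1],[0,0,0,0,0,0,-1]]
  ]
}}

```text
time: 4.75
eef_pos: [0.4349, 0.1831, 0.0556]
tcp_rot: [0.719, 0.695, -0.0, 0.001]
contact_force: [-1.6, -2.9, 5.9]
opening: -0.002
finger_force: 2.7
```

>>> {"op": "send_rows", "data": {
  "series": [
    [[0,0.3,0,0,0,0,-1],[0,0.3,0,0,0,0,-1],[0,0.2,0,0,0,0,-1]]
  ]
}}

```text
time: 5.12
eef_pos: [0.4429, 0.183, 0.0558]
tcp_rot: [0.719, 0.695, -0.0, 0.001]
contact_force: [-1.4, -2.7, 5.9]
opening: -0.001
finger_force: 3.1
```

>>> {"op": "send_rows", "data": {
  "series": [
    [[0,0.2,0,0,0,0,-1],[0,0.2,0,0,0,0,-1],[0,0.2,0,0,0,0,-1]]
  ]
}}

```text
time: 5.5
eef_pos: [0.4484, 0.183, 0.0558]
tcp_rot: [0.719, 0.695, -0.0, 0.0]
contact_force: [-5.2, -3.1, 9.2]
opening: 0.001
finger_force: 4.5
```

```bash
python3 - <<'E'
from h import *
from plant import ctrl
plan([])
a=ctrl.read_camera("scene");b=ctrl.read_camera("top")
i=np.hstack([a["img"][140:290,150:350],b["img"][140:290,160:350]])[:,:,::-1]
cv2.imwrite("pics/p2.png",cv2.resize(i,None,fx=2,fy=2,interpolation=cv2.INTER_CUBIC))
E
```

```text
t 5.5 p [0.4484 0.183  0.0558] eul -2.0 tilt [-0.0004 -0.0009] F [-5.2 -3.1  9.2] op 0.001 ff 4.5 q [ 0.18  0.05  2.15 -0.    0.94  0.21]
```

View pics/p2.png

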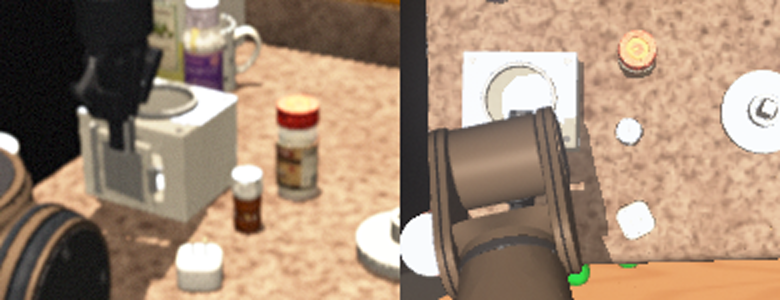

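The scene view shows the fingers against the nearly shut hatch at about (125,175) in the crop. It is now working against the catch, so I keep pushing gently.

>>> {"op": "send_rows", "data": {
  "series": [
    [[0,0.2,0,0,0,0,-1],[0,0.2,0,0,0,0,-1],[0,0,0,0,0,0,-1]]
  ]
}}

```text
time: 5.98
eef_pos: [0.4504, 0.1832, 0.0559]
tcp_rot: [0.719, 0.695, -0.002, -0.002]
contact_force: [-9.1, -2.1, 12.3]
opening: -0.0
finger_force: 6.4
```

>>> {"op": "send_rows", "data": {
  "series": [
    [[0,0.1,0,0,0,0,-1],[0,0.1,0,0,0,0,-1],[0,0,0,0,0,0,-1]]
  ]
}}

```text
time: 6.35
eef_pos: [0.4535, 0.1831, 0.056]
tcp_rot: [0.719, 0.695, -0.001, -0.001]
contact_force: [-5.0, -2.0, 9.8]
opening: -0.001
finger_force: 4.8
```

>>> {"op": "send_rows", "data": {
  "series": [
    [[0,0.1,0,0,0,0,-1],[0,0.1,0,0,0,0,-1],[0,0,0,0,0,0,-1]]
  ]
}}

```text
time: 6.72
eef_pos: [0.4574, 0.1831, 0.0561]
tcp_rot: [0.719, 0.695, 0.001, 0.001]
contact_force: [-0.3, -2.6, 6.0]
opening: 0.0
finger_force: 2.7
```

>>> {"op": "send_rows", "data": {
  "series": [
    [[0,0.1,0,0,0,0,-1],[0,0.1,0,0,0,0,-1],[0,0,0,0,0,0,-1]]
  ]
}}

```text
time: 7.1
eef_pos: [0.4586, 0.183, 0.0561]
tcp_rot: [0.719, 0.695, 0.0, 0.0]
contact_force: [-2.3, -1.1, 7.7]
opening: -0.0
finger_force: 3.8
```

>>> {"op": "send_rows", "data": {
  "series": [
    [[0,0.1,0,0,0,0,-1],[0,0.1,0,0,0,0,-1],[0,0,0,0,0,0,-1]]
  ]
}}

```text
time: 7.48
eef_pos: [0.4587, 0.183, 0.056]
tcp_rot: [0.719, 0.695, -0.002, -0.001]
contact_force: [-7.8, -1.5, 12.3]
opening: 0.002
finger_force: 6.1
```

>>> {"op": "send_rows", "data": {
  "series": [
    [[0,0.1,0,0,0,0,-1],[0,0.1,0,0,0,0,-1],[0,0,0,0,0,0,-1]]
  ]
}}

```text
time: 7.85
eef_pos: [0.4588, 0.183, 0.0559]
tcp_rot: [0.719, 0.695, -0.004, -0.003]
contact_force: [-13.2, -1.6, 16.1]
opening: 0.002
finger_force: 8.2
```

>>> {"op": "send_rows", "data": {
  "series": [
    [[0,-1,0,0,0,0,-1],[0,-2,0,0,0,0,-1],[0,-2.5,-1,0,0,0,-1],[0,0,-5,0,0,0,-1],[0,0,-5,0,0,0,0.2],[0,0,-3,0,0,0,0.2],[0,0,0,0,0,0,0.2]]
  ]
}}

```text
time: 8.72
eef_pos: [0.4087, 0.1853, 0.1975]
tcp_rot: [0.719, 0.695, 0.003, 0.002]
contact_force: [0.6, 0.0, -0.2]
opening: 0.598
finger_force: 0.0
```

```bash
python3 - <<'E'
from h import *
plan([(.5145,-.101,.15,-22,8),(.5145,-.101,.06,-22,4),(.5145,-.101,.048,-22,2)])
E
```

```text
t 8.725 p [0.4087 0.1853 0.1975] eul -2.0 tilt [0.0063 0.0016] F [ 0.6  0.  -0.2] op 0.598 ff 0.0 q [ 0.2  -0.23  2.12  0.    1.24  0.23]
[-3.53, 1.44, 0.6, 0.001, -0.0, 0.044]
[-3.46, 1.6, 0.6, 0.001, -0.0, 0.044]
[-3.39, 1.75, 0.6, 0.001, -0.0, 0.044]
[-3.31, 1.89, 0.6, 0.001, -0.0, 0.044]
[-3.23, 2.04, 0.6, 0.001, -0.0, 0.044]
[-3.13, 2.17, 0.6, 0.001, -0.0, 0.044]
[-3.04, 2.31, 0.6, 0.001, -0.0, 0.044]
[-2.93, 2.44, 0.59, 0.001, -0.0, 0.044]
--
[-0.0, 0.0, 2.25, -0.0, -0.0, -0.0]
[-0.0, 0.0, 2.25, -0.0, -0.0, -0.0]
[-0.0, 0.0, 2.25, -0.0, -0.0, -0.0]
[-0.0, 0.0, 2.25, -0.0, -0.0, -0.0]
--
[0.0, 0.0, 0.6, -0.0, 0.0, -0.0]
[0.0, 0.0, 0.6, -0.0, 0.0, -0.0]
--
```

>>> {"op": "send_rows", "data": {
  "series": [
    [[-3.53,1.44,0.6,0,0,0.044,0.2],[-3.46,1.6,0.6,0,0,0.044,0.2],[-3.39,1.75,0.6,0,0,0.044,0.2],[-3.31,1.89,0.6,0,0,0.044,0.2],[-3.23,2.04,0.6,0,0,0.044,0.2],[-3.13,2.17,0.6,0,0,0.044,0.2],[-3.04,2.31,0.6,0,0,0.044,0.2],[-2.93,2.44,0.6,0,0,0.044,0.2],[0,0,0,0,0,0,0.2],[0,0,0,0,0,0,0.2]]
  ]
}}

```text
time: 9.98
eef_pos: [0.511, -0.1009, 0.1449]
tcp_rot: [0.83, 0.558, -0.001, -0.002]
contact_force: [0.2, -0.2, 0.1]
opening: 0.599
finger_force: 0.0
```

```bash
python3 - <<'E'
from h import *
from plant import ctrl
plan([(.5145,-.101,.048,-22,5)])
a=ctrl.read_camera("scene");b=ctrl.read_camera("top")
print("tcp in scene",proj(a,[.5145,-.101,.15]))
i=np.hstack([a["img"][130:290,180:420],b["img"][140:300,170:370]])[:,:,::-1]
cv2.imwrite("pics/p3.png",cv2.resize(i,None,fx=1.8,fy=1.8,interpolation=cv2.INTER_CUBIC))
E
```

```text
t 9.975 p [ 0.511  -0.1009  0.1449] eul -22.2 tilt [-0.003   0.0017] F [ 0.2 -0.2  0.1] op 0.599 ff 0.0 q [-0.39  0.01  2.01  0.    1.13 -0.  ]
[0.02, 0.07, 1.94, -0.001, -0.0, -0.001]
[0.02, 0.07, 1.94, -0.001, -0.0, -0.001]
[0.02, 0.07, 1.94, -0.001, -0.0, -0.001]
[0.02, 0.07, 1.94, -0.001, -0.0, -0.001]
[0.02, 0.07, 1.94, -0.001, -0.0, -0.001]
--
tcp in scene (np.float64(358.18152463751034), np.float64(199.47919406174418))
```

View pics/p3.png

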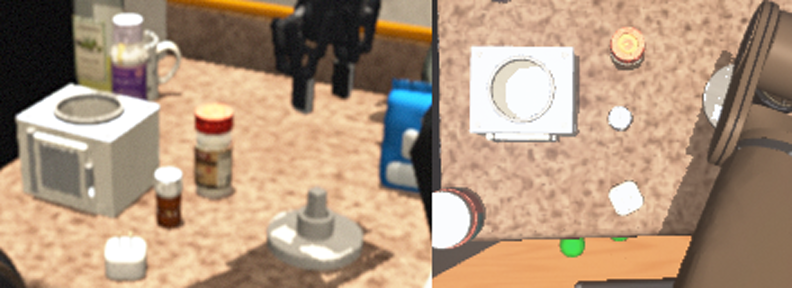

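The hatch is shut flush: in the top view its plate lies parallel to the bin front at about (520,137). The open fingers are above the stem, with their midpoint at about (322,99) and the stem at (317,190) in the crop. I descend and grip.

>>> {"op": "send_rows", "data": {
  "series": [
    [[0,0.1,2,0,0,0,0.0],[0,0.1,2,0,0,0,0.0],[0,0.1,2,0,0,0,0.0],[0,0.05,1.8,0,0,0,0.0],[0,0,1,0,0,0,0.0],[0,0,0.7,0,0,0,0.0],[0,0,0,0,0,0,0.0],[0,0,0,0,0,0,0.0]]
  ]
}}

```text
time: 11.08
eef_pos: [0.5158, -0.1032, 0.0525]
tcp_rot: [0.83, 0.558, 0.0, 0.0]
contact_force: [0.0, -0.0, 0.3]
opening: 0.502
finger_force: 0.0
```

>>> {"op": "send_rows", "data": {
  "series": [
    [[0.2,0,0.4,0,0,0,0.0],[0,0,0,0,0,0,-1],[0,0,0,0,0,0,-1],[0,0,0,0,0,0,-1],[0,0,0,0,0,0,-1],[0,0,0,0,0,0,-1]]
  ],
  "force": 60
}}

```text
time: 11.82
eef_pos: [0.5161, -0.1011, 0.048]
tcp_rot: [0.83, 0.558, -0.0, -0.0]
contact_force: [-2.4, -0.2, 2.8]
opening: 0.134
finger_force: 58.9
```

```bash
python3 - <<'E'
from h import *
plan([])
E
```

```text
t 11.825 p [ 0.5161 -0.1011  0.048 ] eul -22.2 tilt [-0.0002 -0.    ] F [-2.4 -0.2  2.8] op 0.134 ff 58.9 q [-0.39  0.15  2.05 -0.    0.94  0.  ]
```

>>> {"op": "send_rows", "data": {
  "series": [
    [[0,0,-0.5,0,0,0,-1],[0,0,-1,0,0,0,-1],[0,0,-1.5,0,0,0,-1],[0,0,0,0,0,0,-1],[0,0,0,0,0,0,-1],[0,0,0,0,0,0,-1]]
  ]
}}

```text
time: 12.58
eef_pos: [0.5156, -0.1009, 0.0773]
tcp_rot: [0.83, 0.558, -0.0, -0.0]
contact_force: [-0.5, 0.2, -2.6]
opening: 0.128
finger_force: 58.6
```

```bash
python3 - <<'E'
from h import *
from plant import ctrl
plan([])
a=ctrl.read_camera("scene")
cv2.imwrite("pics/p4.png",cv2.resize(a["img"][180:290,290:420,::-1],None,fx=5,fy=5,interpolation=cv2.INTER_CUBIC))
E
```

```text
t 12.575 p [ 0.5156 -0.1009  0.0773] eul -22.2 tilt [-0.0009  0.0004] F [-0.5  0.2 -2.6] op 0.128 ff 58.6 q [-0.39  0.11  2.04  0.    1.    0.  ]
```

View pics/p4.png

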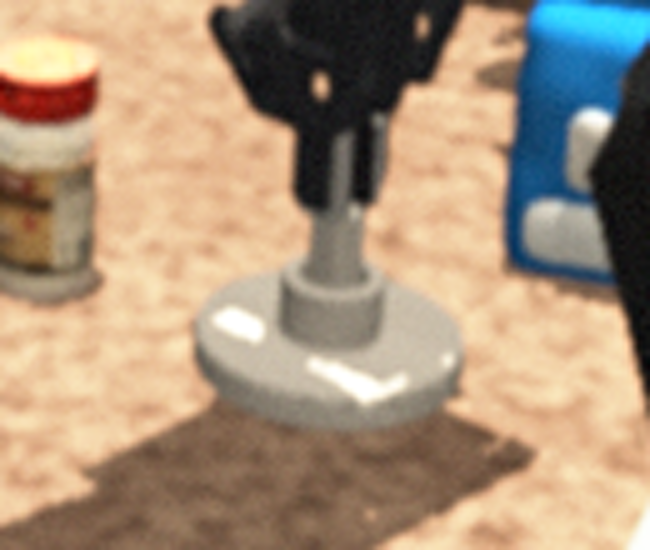

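```bash
python3 - <<'E'
from h import *
from plant import ctrl
a=ctrl.read_camera("scene")
for z in (.02,.036,.0513,.0753,.0773,.0963,.1033):
    u,v=proj(a,[.5145,-.101,z]);print(z,round((u-290)*5),round((v-180)*5))
cv2.imwrite("pics/p5.png",cv2.resize(a["img"][190:260,320:380,::-1],None,fx=9,fy=8,interpolation=cv2.INTER_LANCZOS4))
E
```

```text
0.02 321 399
0.036 323 364
0.0513 325 330
0.0753 329 275
0.0773 329 270
0.0963 332 226
0.1033 333 210
```

View pics/p5.png

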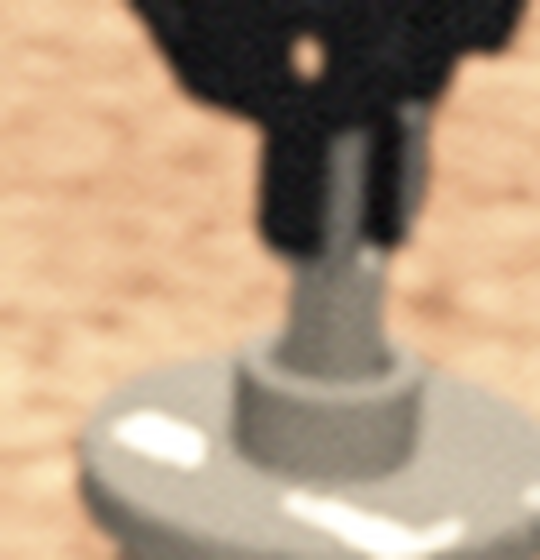

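```bash
python3 - <<'E'
from h import *
from plant import ctrl
a=ctrl.read_camera("scene")
y=down(-22)[:,1];x=down(-22)[:,0]
print("p3 tips: ")
for s in(-1,1):
  for off in (.025,.04):
    u,v=proj(a,np.array([.511,-.101,.151])+s*off*y);print(s,off,round((u-180)*1.8),round((v-130)*1.8))
print("now, 9x8 crop: tip corners")
for s in(-1,1):
  for off in (.008,.022):
    for w in(-.011,.011):
      u,v=proj(a,np.array([.5156,-.101,.079])+s*off*y+w*x);print(s,off,w,round((u-320)*9),round((v-190)*8))
E
```

```text
p3 tips: 
-1 0.025 303 132
-1 0.04 293 137
1 0.025 336 119
1 0.04 345 115
now, 9x8 crop: tip corners
-1 0.008 -0.011 339 372
-1 0.008 0.011 261 338
-1 0.022 -0.011 294 391
-1 0.022 0.011 215 357
1 0.008 -0.011 390 350
1 0.008 0.011 311 317
1 0.022 -0.011 433 332
1 0.022 0.011 355 299
```

The pair is lifted: the lids stay nested, the wrist carries about 2.6 N and the grip holds. I've viewed all 10 pictures, so from here I check by numbers only. Next I raise the pair and carry it above the jar height.

>>> {"op": "send_rows", "data": {
  "series": [
    [[0,0,-1,0,0,0,-1],[0,0,-2,0,0,0,-1],[0,0,-2.5,0,0,0,-1],[0,0,-2.5,0,0,0,-1],[0,0,-2,0,0,0,-1],[0,0,-1,0,0,0,-1],[0,0,0,0,0,0,-1]]
  ]
}}

```text
time: 13.6
eef_pos: [0.5165, -0.1012, 0.1888]
tcp_rot: [0.83, 0.558, 0.001, 0.001]
contact_force: [0.4, -0.0, -2.2]
opening: 0.13
finger_force: 58.7
```

```bash
python3 - <<'E'
from h import *
plan([(.5275,.187,.187,-22,10)])
E
```

```text
t 13.6 p [ 0.5165 -0.1012  0.1888] eul -22.2 tilt [ 0.0017 -0.0007] F [ 0.4 -0.  -2.2] op 0.13 ff 58.7 q [-0.39 -0.03  1.96  0.    1.21  0.  ]
[2.71, -0.99, 0.02, 0.0, -0.0, -0.0]
[2.71, -0.99, 0.02, 0.0, -0.0, -0.0]
[2.71, -0.98, 0.02, 0.0, -0.0, -0.0]
[2.71, -0.98, 0.02, 0.0, -0.0, -0.0]
[2.71, -0.98, 0.02, 0.0, -0.0, -0.0]
[2.71, -0.98, 0.02, 0.0, -0.0, -0.0]
[2.71, -0.98, 0.02, 0.0, -0.0, -0.0]
[2.71, -0.98, 0.02, 0.0, -0.0, -0.0]
[2.71, -0.98, 0.02, 0.0, -0.0, -0.0]
[2.71, -0.98, 0.02, 0.0, -0.0, -0.0]
--
```

>>> {"op": "send_rows", "data": {
  "series": [
    [[1.4,-0.5,0,0,0,0,-1],[2.7,-1,0,0,0,0,-1],[3.2,-1.15,0,0,0,0,-1],[3.2,-1.15,0,0,0,0,-1],[3.2,-1.15,0,0,0,0,-1],[3.2,-1.15,0,0,0,0,-1],[3.2,-1.15,0,0,0,0,-1],[3.2,-1.15,0,0,0,0,-1],[2.5,-1,0,0,0,0,-1],[1.3,-0.4,0,0,0,0,-1]]
  ]
}}

```text
time: 14.85
eef_pos: [0.5264, 0.1887, 0.1865]
tcp_rot: [0.829, 0.559, -0.001, -0.001]
contact_force: [0.2, -0.2, -2.3]
opening: 0.131
finger_force: 58.7
```

>>> {"op": "send_rows", "data": {
  "series": [
    [[0,0,0,0,0,0,-1],[0,0,0,0,0,0,-1]]
  ]
}}

```text
time: 15.1
eef_pos: [0.5274, 0.1862, 0.1874]
tcp_rot: [0.83, 0.558, -0.001, 0.0]
contact_force: [0.2, -0.5, -2.8]
opening: 0.129
finger_force: 58.8
```

```bash
python3 - <<'E'
from h import *
plan([(.5275,.187,.187,-22,1)])
E
```

```text
t 15.1 p [0.5274 0.1862 0.1874] eul -22.2 tilt [-0.0008 -0.0007] F [ 0.2 -0.5 -2.8] op 0.129 ff 58.8 q [ 0.16  0.05  1.88 -0.    1.21  0.55]
[0.08, -0.02, 0.04, -0.0, 0.001, -0.003]
--
```

>>> {"op": "send_rows", "data": {
  "series": [
    [[0,0,0.8,0,0,0,-1],[0,0,1,0,0,0,-1],[0,0,0.8,0,0,0,-1],[0,0,0.7,0,0,0,-1],[0,0,0.4,0,0,0,-1],[0,0,0.3,0,0,0,-1],[0,0,0,0,0,0,-1]]
  ]
}}

```text
time: 15.98
eef_pos: [0.5291, 0.1877, 0.15]
tcp_rot: [0.83, 0.558, 0.002, 0.0]
contact_force: [1.1, 4.1, 5.2]
opening: 0.133
finger_force: 60.9
```

>>> {"op": "send_rows", "data": {
  "series": [
    [[0,0,0.15,0,0,0,-1],[0,0,0.1,0,0,0,-1],[0,0,0,0,0,0,-1]]
  ]
}}

```text
time: 16.35
eef_pos: [0.5303, 0.1885, 0.1491]
tcp_rot: [0.83, 0.558, 0.004, 0.0]
contact_force: [0.6, 5.0, 8.7]
opening: 0.128
finger_force: 61.8
```

>>> {"op": "send_rows", "data": {
  "series": [
    [[0,0,-0.7,0,0,0,-1],[0,0,-0.5,0,0,0,-1],[0,0,0,0,0,0,-1],[0,0,0,0,0,0,-1]]
  ]
}}

```text
time: 16.85
eef_pos: [0.527, 0.1865, 0.1564]
tcp_rot: [0.83, 0.558, -0.001, -0.0]
contact_force: [0.2, -0.5, -2.1]
opening: 0.129
finger_force: 58.8
```

```bash
python3 - <<'E'
from h import *
from plant import ctrl
plan([(.5275,.190,.158,-22,1)])
a=ctrl.read_camera("scene");b=ctrl.read_camera("top")
# bright/grey map around lids in scene: silhouette rows/cols of grey metal
hsv=cv2.cvtColor(a["img"],cv2.COLOR_RGB2HSV)
u,v=proj(a,[.5275,.187,.13]);print("plate centre pred",u,v)
for r in range(int(v)-6,int(v)+26,2):
    print(r,[f"{h[1]//26}{h[2]//26}" for h in hsv[r,int(u)-36:int(u)+37:3]])
u,v=proj(b,[.5275,.187,.108]);print(u,v)
g=cv2.cvtColor(b["img"],cv2.COLOR_RGB2GRAY)
for r in range(160,222,4): print(r,*(g[r,188:256:4]))
E
```

```text
t 16.85 p [0.527  0.1865 0.1564] eul -22.2 tilt [-0.0017 -0.0006] F [ 0.2 -0.5 -2.1] op 0.129 ff 58.8 q [ 0.16  0.08  1.91 -0.    1.16  0.55]
[0.34, -0.09, -0.16, -0.001, 0.001, -0.003]
--
plate centre pred 229.20427167419376 179.56850380551887
173 ['00', '30', '11', '10', '10', '21', '25', '16', '17', '15', '15', '15', '16', '15', '15', '15', '17', '17', '16', '24', '53', '34', '43', '16', '15']
175 ['20', '10', '10', '20', '31', '18', '09', '17', '17', '16', '15', '15', '15', '15', '15', '14', '17', '17', '18', '17', '24', '33', '53', '26', '15']
177 ['30', '10', '10', '20', '27', '09', '18', '17', '17', '16', '15', '15', '15', '15', '15', '15', '17', '17', '17', '17', '16', '53', '53', '25', '26']
179 ['80', '00', '10', '20', '09', '19', '17', '17', '17', '16', '15', '15', '15', '15', '15', '15', '18', '17', '17', '17', '17', '53', '52', '23', '25']
181 ['00', '20', '30', '30', '19', '17', '17', '17', '17', '17', '15', '15', '15', '15', '15', '17', '18', '18', '17', '17', '16', '33', '52', '15', '25']
183 ['20', '10', '20', '10', '15', '17', '17', '17', '17', '18', '19', '18', '17
[... 2045 characters left out ...]
0 107 106 115 65 124 63 184 222 115 106
184 108 108 105 103 100 98 96 93 89 88 90 123 57 188 219 125 100
188 96 93 89 87 81 77 72 66 61 49 123 124 56 187 217 125 97
192 74 69 59 60 78 66 77 64 46 167 123 121 61 195 216 125 103
196 190 252 252 46 78 67 47 46 193 94 124 119 68 186 220 124 84
200 163 252 252 105 98 46 77 128 130 131 122 83 113 121 252 142 109
204 155 174 112 108 110 113 118 122 126 124 125 63 131 106 252 131 126
208 113 111 109 108 109 112 118 121 120 115 117 106 150 56 179 120 104
212 114 112 107 111 118 116 112 106 109 107 85 160 160 56 214 118 118
216 110 115 119 119 120 116 111 105 99 90 76 151 142 64 107 116 104
220 111 115 84 83 83 82 80 78 73 69 64 131 107 91 108 105 113
```

>>> {"op": "send_rows", "data": {
  "series": [
    [[0.3,0,0,0,0,0,-1],[0,0,0.4,0,0,0,-1],[0,0,0.3,0,0,0,-1],[0,0,0,0,0,0,-1],[0,0,0,0,0,0,-1]]
  ]
}}

```text
time: 17.58
eef_pos: [0.5288, 0.1896, 0.1503]
tcp_rot: [0.83, 0.558, 0.0, 0.0]
contact_force: [0.6, 0.3, -2.2]
opening: 0.126
finger_force: 58.8
```

>>> {"op": "send_rows", "data": {
  "series": [
    [[0,0,0.2,0,0,0,-1],[0,0,0.1,0,0,0,-1],[0,0,0,0,0,0,-1]]
  ]
}}

```text
time: 17.95
eef_pos: [0.5286, 0.1896, 0.1472]
tcp_rot: [0.83, 0.558, -0.0, -0.0]
contact_force: [-1.1, 0.5, -3.2]
opening: 0.131
finger_force: 58.8
```

Shifting toward +y cleared the contact: it is now 2 mm lower and still hanging free. I continue down.

>>> {"op": "send_rows", "data": {
  "series": [
    [[0,0,0.15,0,0,0,-1],[0,0,0.1,0,0,0,-1],[0,0,0,0,0,0,-1]]
  ]
}}

```text
time: 18.32
eef_pos: [0.5287, 0.1896, 0.1447]
tcp_rot: [0.83, 0.558, -0.0, -0.0]
contact_force: [0.1, 0.8, -2.7]
opening: 0.128
finger_force: 58.8
```

>>> {"op": "send_rows", "data": {
  "series": [
    [[0,0,0.1,0,0,0,-1],[0,0,0,0,0,0,-1]]
  ]
}}

```text
time: 18.58
eef_pos: [0.5287, 0.1898, 0.1443]
tcp_rot: [0.83, 0.558, 0.0, -0.0]
contact_force: [-2.0, -0.3, -0.6]
opening: 0.133
finger_force: 60.0
```

>>> {"op": "send_rows", "data": {
  "series": [
    [[0,0,0.05,0,0,0,-1],[0,0,0,0,0,0,-0.6],[0,0,0,0,0,0,-0.4],[0,0,0,0,0,0,0],[0,0,0,0,0,0,0.5],[0,0,0,0,0,0,0.5],[0,0,0,0,0,0,0.5]]
  ]
}}

```text
time: 19.45
eef_pos: [0.5288, 0.1896, 0.1433]
tcp_rot: [0.83, 0.558, 0.0, 0.0]
contact_force: [-0.1, 0.1, -0.3]
opening: 0.75
finger_force: 0.0
```

```bash
python3 - <<'E'
from h import *
from plant import ctrl
plan([])
a=ctrl.read_camera("scene")
# fit model circles: where is the plate disc? use metal mask (low saturation mid-bright vs white bin & black)
hsv=cv2.cvtColor(a["img"],cv2.COLOR_RGB2HSV)
c=np.array([.5287,.1897])
t=np.linspace(0,2*np.pi,400)
for z,n in((.118,"plate"),(.103,"skirt low")):
    P=np.array([proj(a,[c[0]+.052*np.cos(q),c[1]+.052*np.sin(q),z]) for q in t]);print(n,P.min(0).round(1),P.max(0).round(1))
u,v=proj(a,[*c,.118]);u=int(u)
for r in range(176,214,2): print(r,[f"{h[1]//26}{h[2]//26}" for h in hsv[r,u-33:u+34:3]])
E
```

```text
t 19.45 p [0.5288 0.1896 0.1433] eul -22.2 tilt [ 0.0001 -0.    ] F [-0.1  0.1 -0.3] op 0.75 ff 0.0 q [ 0.16  0.1   1.91 -0.    1.13  0.55]
plate [203.8 174.9] [253.3 194.6]
skirt low [204.3 181.2] [253.5 201.3]
176 ['20', '30', '10', '20', '10', '30', '11', '13', '14', '17', '16', '16', '16', '17', '15', '18', '17', '24', '34', '43', '33', '43', '14']
178 ['30', '10', '20', '10', '20', '25', '16', '17', '16', '15', '16', '16', '16', '15', '15', '18', '18', '17', '15', '43', '53', '53', '13']
180 ['20', '40', '10', '40', '25', '09', '18', '17', '16', '15', '15', '15', '15', '15', '24', '18', '17', '18', '17', '15', '43', '43', '23']
182 ['30', '10', '00', '22', '09', '19', '17', '17', '17', '14', '15', '15', '15', '15', '14', '17', '17', '17', '17', '17', '34', '33', '14']
184 ['00', '70', '30', '17', '09', '17', '18', '18', '17', '14', '15', '15', '15', '15', '15', '17', '17', '17', '17', '17', '15', '24', '14']
186 ['30', '90', '04', '09', '19', '17', '18', '18', '17', '15', '15', '15', '15', '15', '17', '18', '18', '17', '17', '17', '19', '28', '16']
188 ['00', '05', '09', '09', '
[... 1128 characters left out ...]
', '09', '27', '26', '26', '26', '26', '27', '27', '18', '19', '19', '19', '09', '09', '09', '09', '26', '26', '26', '26', '15']
206 ['15', '16', '09', '18', '18', '18', '17', '27', '26', '26', '27', '17', '27', '18', '19', '18', '18', '26', '25', '15', '25', '25', '25']
208 ['25', '15', '26', '26', '27', '18', '18', '18', '18', '27', '26', '26', '26', '26', '27', '17', '26', '26', '26', '25', '25', '26', '26']
210 ['15', '15', '16', '15', '15', '26', '27', '18', '18', '19', '18', '27', '16', '16', '16', '26', '15', '25', '25', '25', '25', '15', '15']
212 ['25', '15', '15', '14', '14', '14', '15', '16', '26', '17', '18', '26', '16', '26', '26', '26', '26', '25', '25', '26', '25', '25', '26']
```

>>> {"op": "send_rows", "data": {
  "series": [
    [[0,0,0.7,0,0,0,0.5],[0,0,0.8,0,0,0,0.5],[0,0,0.5,0,0,0,0.5],[0,0,0.3,0,0,0,0.5],[0,0,0,0,0,0,0.5],[0,0,0,0,0,0,0.5]]
  ]
}}

```text
time: 20.25
eef_pos: [0.5289, 0.1897, 0.1206]
tcp_rot: [0.83, 0.558, 0.0, 0.0]
contact_force: [-0.7, 0.1, 0.1]
opening: 0.753
finger_force: 0.0
```

```bash
python3 - <<'E'
from h import *
plan([])
E
```

```text
t 20.25 p [0.5289 0.1897 0.1206] eul -22.2 tilt [0.0005 0.0001] F [-0.7  0.1  0.1] op 0.753 ff 0.0 q [0.16 0.13 1.93 0.   1.09 0.55]
```

>>> {"op": "send_rows", "data": {
  "series": [
    [[0,0,0.15,0,0,0,0.3],[0,0,0,0,0,0,0.15],[0,0,0,0,0,0,0],[0,0,0,0,0,0,-0.15],[0,0,0,0,0,0,-0.4],[0,0,0,0,0,0,-1],[0,0,0,0,0,0,-1],[0,0,0,0,0,0,-1]]
  ],
  "force": 50
}}

```text
time: 21.25
eef_pos: [0.5288, 0.1897, 0.119]
tcp_rot: [0.83, 0.558, 0.0, -0.0]
contact_force: [0.0, -0.9, 1.4]
opening: 0.179
finger_force: 51.4
```

The opening of 0.18 means the fingers closed on the 16 mm stem, not the 40 mm collar. The real fingertips therefore sit about 25 mm above the nominal TCP, as the pictures suggested. I open without lifting and go lower.

>>> {"op": "send_rows", "data": {
  "series": [
    [[0,0,0,0,0,0,-0.4],[0,0,0,0,0,0,0],[0,0,0,0,0,0,0.5],[0,0,0,0,0,0,0.5],[0,0,0,0,0,0,0.5],[0,0,0,0,0,0,0.5]]
  ]
}}

```text
time: 22.0
eef_pos: [0.5287, 0.1896, 0.1188]
tcp_rot: [0.83, 0.558, -0.0, -0.0]
contact_force: [0.2, 0.1, -0.2]
opening: 0.747
finger_force: 0.0
```

```bash
python3 - <<'E'
from h import *
from plant import ctrl
plan([])
a=ctrl.read_camera("scene");g=cv2.cvtColor(a["img"],cv2.COLOR_RGB2GRAY)
y=down(-22)[:,1]
for z in(.118,.142,.17):print(z,np.round(proj(a,[.5288,.1897,z])))
for z in(.122,.147):
    print("tips",z,[np.round(proj(a,np.array([.5288,.1897,z])+s*.039*y)) for s in(-1,1)])
for r in range(136,198,2):print(r,*[f"{x//10:2d}" for x in g[r,200:262:2]])
E
```

```text
t 22.0 p [0.5287 0.1896 0.1188] eul -22.2 tilt [-0.  0.] F [ 0.2  0.1 -0.2] op 0.747 ff 0.0 q [0.16 0.13 1.93 0.   1.08 0.55]
0.118 [229. 184.]
0.142 [228. 174.]
0.17 [228. 161.]
tips 0.122 [array([213., 188.]), array([243., 178.])]
tips 0.147 [array([213., 176.]), array([243., 167.])]
136  2  2  2  3  3  3  2  2  2  2  2  3  2  2  3  2  2  2  2  2  3  3  2  2  2  2  2  2 12 13 13
138  2  2  2  2  2  3  3  2  2  2  3  3  2  2  2  3  4  4  1  2  2  2  2  3  3  2  2  5 23 17 13
140  2  2  2  2  2  3  3  3  1  2  2  2  3  4  9 15 13 13  3  2  2  2  2  3  3  2  2  9 25 25 14
142  2  3  3  2  2  3  3  3  3  4  2  4 11 14 16 17 17 17  6  2  2  2  2  3  2  2  2 11 25 20 13
144  2  2  2  2  2  2  2  3  4  3  2  7 14 14 15 16 17 17 14  4  3  2  2  2  2  6  9 12 16 13 13
146  2  2  2  2  2  2  2  3  3  2  2 11 16 14 14 14 14 16 16  8  2  2  2  2  7 16 17 16 16 13 16
148  2  2  2  2  3  2  3  3  2  2  5 15 17 16 17 17 17 17 16  8  2  3  4  3 12 16 18 16 15 13 20
150  3  3  2  2  2  3  3  3  2  1  5 15 16 15 15 16 17 18 17  3  1  4  9  6 14 16 16 15 15 13 16
152  3  3  2  3  2  3  4  3  3  2  3 
[... 1493 characters left out ...]
 19 19 18 10  8  6  5
184  0  1 11 24 21 19 20 20 19 19 15 11 13 13 14 13 13 13 12 15 19 19 19 19 19 19 19 14 11  9  6
186  5 18 25 20 19 19 19 20 19 19 17 14 13 13 13 14 13 14 17 19 20 19 19 19 19 19 17 20 22 20 16
188 25 25 25 18 19 19 19 19 19 19 19 18 18 18 18 17 18 18 19 20 19 19 19 20 19 18 13 19 23 23 23
190 25 25 25 15 17 19 19 21 23 22 25 24 25 25 25 24 24 25 25 23 22 22 20 18 17 13 10 21 23 23 23
192 25 25 25 15 11 15 17 19 24 24 25 25 25 25 25 25 25 25 25 25 25 25 18 14 12 10 13 23 23 23 23
194 25 25 25 22 11 11 12 13 15 16 17 18 19 22 22 22 25 25 24 23 19 16 12 12 12 14 21 23 23 23 21
196 25 25 25 24 18 13 12 12 12 13 13 13 14 13 13 14 14 15 14 13 13 13 12 13 18 22 23 23 23 19 15
```

The pixels match fingertips at z ≈ 0.147, so I go down about 21 mm, which leaves roughly 4 mm above the plate.

>>> {"op": "send_rows", "data": {
  "series": [
    [[0,0,0.6,0,0,0,0.5],[0,0,0.6,0,0,0,0.5],[0,0,0.5,0,0,0,0.5],[0,0,0.3,0,0,0,0.5],[0,0,0,0,0,0,0.5],[0,0,0,0,0,0,0.5]]
  ]
}}

```text
time: 22.8
eef_pos: [0.5289, 0.1897, 0.099]
tcp_rot: [0.83, 0.558, 0.0, 0.0]
contact_force: [1.2, 0.6, 0.9]
opening: 0.748
finger_force: 0.0
```

>>> {"op": "send_rows", "data": {
  "series": [
    [[0,0,0,0,0,0,0.3],[0,0,0,0,0,0,0.15],[0,0,0,0,0,0,0.05],[0,0,0,0,0,0,-0.05],[0,0,0,0,0,0,-0.2],[0,0,0,0,0,0,-1],[0,0,0,0,0,0,-1],[0,0,0,0,0,0,-1]]
  ],
  "force": 50
}}

```text
time: 23.8
eef_pos: [0.5291, 0.1897, 0.0992]
tcp_rot: [0.83, 0.558, 0.0, 0.0]
contact_force: [-0.3, -0.0, 2.6]
opening: 0.444
finger_force: 51.1
```

Opening 0.44 is the 40 mm collar. I lift gently and check the weight.

>>> {"op": "send_rows", "data": {
  "series": [
    [[0,0,-0.2,0,0,0,-1],[0,0,-0.4,0,0,0,-1],[0,0,-0.6,0,0,0,-1],[0,0,0,0,0,0,-1],[0,0,0,0,0,0,-1],[0,0,0,0,0,0,-1]]
  ]
}}

```text
time: 24.55
eef_pos: [0.5286, 0.1896, 0.1106]
tcp_rot: [0.83, 0.558, -0.0, -0.0]
contact_force: [-0.4, 0.2, -0.2]
opening: 0.441
finger_force: 50.9
```

```bash
python3 - <<'E'
from h import *
from plant import ctrl
plan([])
print([np.round(ctrl.get_state()["contact_force"],2)])
E
```

```text
t 24.55 p [0.5286 0.1896 0.1106] eul -22.2 tilt [-0.0004 -0.    ] F [-0.4  0.2 -0.2] op 0.441 ff 50.9 q [0.16 0.14 1.94 0.   1.07 0.55]
[array([-0.36,  0.2 , -0.24])]
```

>>> {"op": "send_rows", "data": {
  "series": [
    [[0,0,-0.6,0,0,0,-1],[0,0,-1,0,0,0,-1],[0,0,-1.4,0,0,0,-1],[0,0,-1.6,0,0,0,-1],[0,0,-1.6,0,0,0,-1],[0,0,-1.4,0,0,0,-1],[0,0,-0.8,0,0,0,-1],[0,0,-0.3,0,0,0,-1],[0,0,0,0,0,0,-1],[0,0,0,0,0,0,-1]]
  ]
}}

```text
time: 25.8
eef_pos: [0.5283, 0.1895, 0.197]
tcp_rot: [0.83, 0.558, -0.001, -0.0]
contact_force: [1.0, -0.1, -1.1]
opening: 0.442
finger_force: 50.9
```

```bash
python3 - <<'E'
from h import *
from plant import ctrl
plan([])
a=ctrl.read_camera("scene");g=cv2.cvtColor(a["img"],cv2.COLOR_RGB2GRAY)
z0=.103+ctrl.get_state()["eef_pos"][2]-.0992;print("outer origin z",z0)
t=np.linspace(0,2*np.pi,400)
for n,r,z in(("plate",.052,z0+.015),("skirt",.052,z0),("collar",.02,z0+.039),("flange",.045,.113),("stemtop",.008,.17),("neck",.043,.108)):
    P=np.array([proj(a,[.5287+r*np.cos(q),.1897+r*np.sin(q),z]) for q in t]);print(n,P.min(0).round(1),P.max(0).round(1))
for r in range(126,206,2):print(r,*[f"{x//10:2d}" for x in g[r,198:262:2]])
E
```

```text
t 25.8 p [0.5283 0.1895 0.197 ] eul -22.2 tilt [-0.0014 -0.0003] F [ 1.  -0.1 -1.1] op 0.442 ff 50.9 q [ 0.16  0.05  1.87 -0.    1.23  0.55]
outer origin z 0.20085930967355803
plate [200.7 132.2] [252.2 148.8]
skirt [201.2 138.9] [252.4 156.1]
collar [216.  125.8] [236.  131.9]
flange [207.3 178.3] [250.1 195.4]
stemtop [223.7 159.9] [231.4 162.7]
neck [208.4 180.7] [249.2 197.3]
126  1  1  1  2  1  1  2  3  2  3 10 10 13 16 16 16 15 11  8  2 10  6 10 11 10  9 13 13 13 13 13 13
128  1  1  1  1  0  1  2  2  1  3  9 10 12 14 14 14 14 14 18  9 10  6 10 11 10  9 13 13 13 13 13 13
130  1  1  1  1  1  1  2  2  2  2  9 10 13 14 15 15 15 16 16  9  9  8 11 11 10  9 13 12 13 13 13 13
132  0  1  1  0  1  1  0  3  2  2  8 10 13 16 16 16 15 14 12  7  8 12 11 11 10  9 13 13 13 13 13 13
134  2  1  1  1  1  5  7  6  2  2  8 10 10 13 13 14 13 13 11  9 12 18 18 17 14 11 13 13 13 13 13 13
136  1  1  2  9 14 17 18 16  8  4  8 10  9 13 13 13 13 13 11 12 19 19 19 19 19 17 14 13 14 13 13 13
138  1  1 16 23 22 19 19 19 16 12 10 10 11 13 13 13 13 13 11 13 19 19 19 19 19 19 18 24 25 24 16 13
140  1  3 20 20 1
[... 2582 characters left out ...]

192 25 25 25 25 25 25 11 16 18 19 19 19 19 19 19 19 19 19 19 19 19 19 18 16 13 13 23 23 23 23 23 23
194 25 25 25 25 25 25 13  9 12 15 17 18 18 19 18 18 19 19 19 18 16 15 13 11 11 21 23 23 23 23 23 20
196 25 25 25 25 25 24 21 14 10 10 11 12 13 14 14 14 14 14 13 12 12 10 12 17 21 23 23 23 23 23 19 14
198 23 25 25 25 23 23 23 23 20 16 13 11 11 11 11 11 11 11 12 13 15 17 22 23 24 24 24 23 22 17 15 14
200 20 18 19 18 18 20 22 23 23 24 24 22 23 21 20 20 21 21 22 23 24 25 25 25 25 25 25 20 15 14 14 14
202 23 19 17 16 15 16 16 17 18 21 22 23 25 24 23 24 25 25 25 25 25 25 25 25 25 25 23 14 14 14 14 14
204 19 25 25 19 16 16 15 16 16 16 16 17 19 20 21 23 24 24 25 25 25 25 25 25 25 19 14 14 14 14 14 14
```

Inner flange pixels match the seated pose (left edge ~210, right ~248, front ~195), and the outer lid is level at z ≈ 0.20, above the stem top at 0.17. I settle and hand in.

>>> {"op": "send_rows", "data": {
  "series": [
    [[0,0,0,0,0,0,-1],[0,0,0,0,0,0,-1],[0,0,0,0,0,0,-1],[0,0,0,0,0,0,-1]]
  ]
}}

```text
time: 26.35
eef_pos: [0.5288, 0.1896, 0.1979]
tcp_rot: [0.83, 0.558, 0.0, 0.0]
contact_force: [-0.3, 0.1, -0.3]
opening: 0.443
finger_force: 50.9
```

```bash
python3 -c "
from h import *
plan([])
from plant import ctrl
print(ctrl.sign_off())"
```

```text
t 26.35 p [0.5288 0.1896 0.1979] eul -22.2 tilt [0. 0.] F [-0.3  0.1 -0.3] op 0.443 ff 50.9 q [0.16 0.04 1.87 0.   1.23 0.55]
the job is handed in; nothing more can be done
None
```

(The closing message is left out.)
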